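# Level the seedling stand and close its drip drawer

### The arm

A 6-joint arm with a two-finger parallel gripper is mounted at the origin on the work surface. World frame = base frame: x ahead of the robot, y to its left, z up, the work surface at z = 0. Lengths are in mm, angles in rad, forces in N, time in s.
With the tool pointing down it reaches from about 350 to 775 mm from the base axis. Payload 7.3 kg.
Tool frame: the origin (TCP) lies midway between the tips of the shut fingers; the grasp point (between the pads) lies 19 mm behind it; z points along the fingers, y is the line along which they close (so a half turn about z gives the same grasp; the last joint's range is limited). The gripper opens to 92 mm and grips with 3 to 60 N. Pads are 19 mm wide; open, the fingers measure 130 mm over their backs; the gripper's body (75 mm by 190 mm) begins 47 mm behind the grasp point.
Start: joints at [1.166, 0.342, 1.524, -0, 1.275, -0.146], TCP at [134.344, 507.543, 195.741] pointing down, gripper open.
Joint ranges: [-2.53, 2.53], [-0.77, 2.02], [0.04, 2.7], [-1, 4.14], [0.28, 2.66], [-3.11, 3.11]. Speed limits (rad/s): [2.57, 2.57, 3.14, 3.14, 3.14, 3.14].

### API

Orientations are given as [roll, pitch, yaw] about the fixed x, y, z axes, in that order (R = Rz(yaw) Ry(pitch) Rx(roll)).
In Python, from plant import bot gives the robot as it stands.
- The arm moves only by the tool servo_tool, never from a script. Its argument "deltas" is a list of rows, each a list of 2 entries, a list of its own where there are three numbers: the shift along the tool's x, y, z in m, then the turn, a rotation vector about the tool's x, y, z in degrees. A call has 1 to 20 rows; each row shifts and turns the commanded pose from where the row before left it, along the tool's axes as they then stand; what a row does not reach is not made up. A row lasts 1/8 s, in which the tool goes at most 62.5 mm and 10.7 degrees, less where a joint would pass 70% of its speed; a pose out of reach is approached as far as the arm can. A call with a gripper value outside its range is refused whole. "fingers" is the opening, from 0 (shut) to 1 (fully open), set as the call begins (left out, the last holds). The fingers move at their own pace and stop on an object; the grip force is fixed at half the most. Time passes only in rows, so rows that do not move let the fingers close. It gives the time, the measured TCP pose, the force, the opening and the grip force at its end, in the units of the state.
- bot.get_obs(): the state, without advancing time (a new reading comes with each control period).
- bot.capture(name): name is "scene" or "top" or "wrist"; returns the picture (420x560x3 uint8, red, green, blue); there is no depth.
- bot.camera_model(name): a dict with "mtx" (3x3 intrinsics, pixels), "xyz" and "rotation" of the camera in the world. Camera axes: x right, y down, z forward; pixel columns grow to the right and rows downward; lengths in mm; the calibration is good to about 2 mm. A picture is of the moment at which its call begins: read the wrist's pose just before it. camera_model takes no time and is no camera call; for the wrist camera it gives the pose at the moment of the call.
- bot.close_job(): hands the job in; it is judged then, once.
The state is a dict: "time": time; "joint_positions": joint angles; "dq": joint speeds; "tau": joint torques, N m; "tool_pos": TCP position; "tcp_rot": TCP orientation; "contact_force": force on the tool from outside, world axes, zero at the start; "moment": the same for the moment, N m; "grip_width": finger opening in mm; "finger_force": force on a finger pad.
Only numpy, scipy, OpenCV 4.12 (cv2) and the standard library are available. Lean on these libraries where they do the work, as an engineer would, in place of code of your own. Each camera call takes 0.05 s, during which the arm holds its last target. There are 200 camera calls.

### The job

Get the seedling stand ready for watering: turn its two black foot knobs until the hinged platform sits level, with the steel ball inside the ring of the round ball level, and push the open drip drawer underneath fully home past its catch. Do it in either order, and do not knock the bottle, the jar, the net pot or the crate about.

Things in the scene. Friction and masses are not known exactly. Their poses are not given: they have to be found in the camera images.
- stand: Fixed grey levelling stand, 220 mm deep (x) by 350 wide (y). Origin: centre of its underside. x points away from the drawer front (the drawer closes along +x), y to its left, z up. Drawer case: 86 mm high, x -100 to 100, y -108 to 108 mm. Two foot screws stand at x -45, y +135 (left) and y -135 mm (right).
- platform: Hinged aluminium platform, 150 x 200 x 6 mm, with low seedling tray (sprouts end 36 mm above its underside). Origin: its rear ball pivot, at x 85, y 0, z 115 mm of the stand, in the plane of its underside. Axes parallel to the stand's when level; z is its normal. It rests on this pivot and on an ear on each foot screw. Starts 1 to 5 degrees out of level.
- knob_left_grip (a point): Grip point on the axis of the left (+y) foot knob, 170 mm up. Round ribbed black knob, 56 mm diameter, side 156 to 184 mm up; stays at this height. Clockwise from above lifts its ear: 1 rad tips the platform 0.020 rad about the line from the pivot to the other screw. Needs up to 3 rad, either way; stiff (0.25 N m), stays put, stops at 4.5 rad from level. Ear top stays below 137 mm up.
- knob_right_grip (a point): The same for the right (stand's -y) foot knob: same size, height, direction of thread and pitch. The right screw stays upright; the left one leans with the platform, up to 0.06 rad, so turning the right knob shifts the left grip point by up to 3 mm.
- vial_center (a point): Centre of the top of the round ball level on the platform's near part, 66 mm across, with a white dial of 60 mm and a black ring of 20 mm diameter round its centre.
- ball_center (a point): Centre of the dark steel ball, 12 mm across, in the ball level. It lies off the dial's centre towards the low side by 0.21 to 0.26 mm per milliradian of tilt; level when at the centre. It needs about a second to settle.
- drawer (a joint): How far the drip drawer is open, m: 0 fully home, 0.085 fully out. Friction 1.5 N; about 15 mm before home it meets a sprung catch that takes some 6 to 12 N more to ride over. Short of the crest (6 mm open) it is not seated; beyond it the catch draws it home.
- drawer_front (a point): Centre of the outer face of the drawer's flat grey front panel, 206 mm wide, 62 mm high (15 to 77 mm up); it moves with the drawer. The panel faces the stand's -x.
- bottle: Bystander: white plastic bottle, 72 mm diameter, 150 mm high, loose. Origin: centre of its underside.
- jar: Bystander: amber jar with a white lid, 76 mm diameter, 85 mm high, loose. Origin: centre of its underside.
- netpot: Bystander: empty black net pot, 68 mm across the rim, 62 mm high, loose. Origin: centre of its underside.
- crate: Bystander: fixed open grey crate, 200 by 150 mm, 100 mm high. Origin: centre of its underside.

How it is judged (in metres and radians):
At the end, for the whole second after the job is handed in: The platform is level to within 0.018 rad (1 degree) and at rest, and the drawer is home past its catch, less than 3 mm open (angle between platform's own z axis and vertical below 0.018 rad and angular speed of platform below 0.02 rad/s and value of joint drawer below 0.003 m); the robot touches nothing.
It fails at once if the bottle, the jar or the net pot is moved more than 30 mm or tipped (distance of any of bottle, jar, netpot from where it was at the start of the episode above 0.03 m or angle between any of bottle, jar, netpot's own z axis and vertical above 0.5 rad).
It fails at once if the crate is struck (contact force between crate and anything else above 15 N).
It also fails if it takes over 72 s, if anything falls off the work surface, if the arm or the gripper's body presses on something with over 40 N, if the wrist force passes 120 N, or if a joint passes its speed limit or range.

## Working session

There is one attempt and no reset: what is moved stays moved. The work goes in short steps, Python scripts to look and compute and a tool call to move; the robot and the scene stay as the last step left them, time stands still between calls to the robot, and variables do not carry over. Pictures are saved under pics/ and viewed, at most 10 in all, crops included, and the job is handed in when it is done.

Besides the shell and the picture viewer there is one more tool, called after ">>>" as name(argument=value, ...) on one line, values as JSON. servo_tool: Moves the arm, as the interface text tells. Its arguments: {"type":"object","properties":{"deltas":{"type":"array"},"fingers":{"type":"number"}},"required":["deltas"]}

```bash
ls; mkdir -p pics; python3 - <<'E'
from plant import bot
import cv2
o=bot.get_obs();print(o)
for n in("scene","top"):
    cv2.imwrite(f"pics/{n}0.png",bot.capture(n)[:,:,::-1]);print(bot.camera_model(n))
E
```

```text
pics
{'time': 0.0, 'joint_positions': array([ 1.16598903e+00,  3.42719329e-01,  1.52504502e+00, -2.55608698e-05,
        1.27538814e+00, -1.45988702e-01]), 'dq': array([-0.0024022 , -0.00129133,  0.00050107, -0.00075117,  0.0007407 ,
       -0.00129034]), 'tau': array([ 6.70434438e-04, -4.31253290e+01, -2.44218296e+01,  7.17838830e-02,
        5.60220599e-02, -1.10181243e-04]), 'tool_pos': array([134.16320315, 507.08545798, 195.03699037]), 'tcp_rot': array([-3.14004585e+00, -2.02728370e-04,  2.88278136e+00]), 'contact_force': array([-0.27049584, -0.4625709 ,  0.21936214]), 'moment': array([-0.0525748 , -0.01514403,  0.00857096]), 'finger_force': 0.0, 'grip_width': 92.17560166005333}
{'mtx': array([[421.59626478,   0.        , 283.01310308],
       [  0.        , 421.59626478, 209.05965097],
       [  0.        ,   0.        ,   1.        ]]), 'xyz': array([1078.77174928,  899.64342246,  892.1073758 ]), 'rotation': array([-2.21121369, -0.01608949,  2.66223581])}
{'mtx': array([[443.59123715,   0.        , 276.0719068 ],
       [  0.        , 443.59123715, 206.9115154 ],
       [  0.        ,   0.        ,   1.        ]]), 'xyz': array([ 3.48232292e+02, -1.45641540e+00,  1.48483495e+03]), 'rotation': array([-2.98905741, -0.00397767, -1.54998759])}
```

View pics/scene0.png

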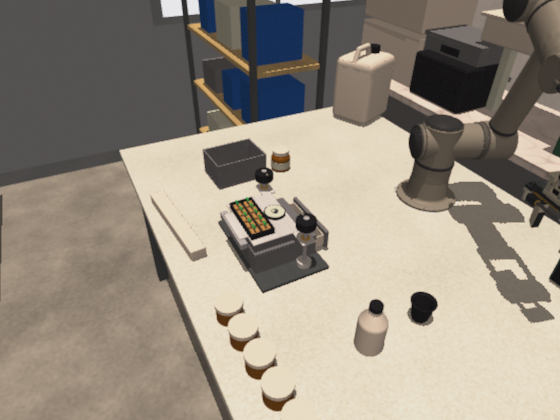

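View pics/top0.png

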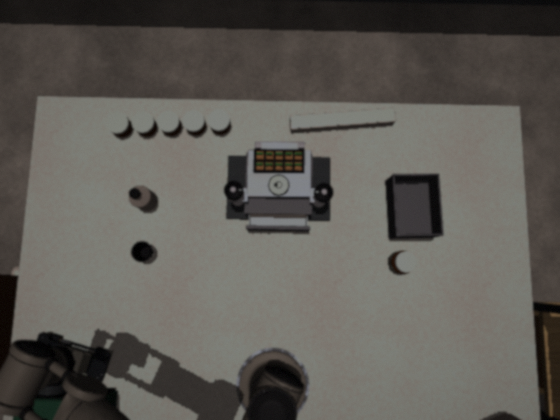

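The top view shows the stand at about (280,190), with the left knob near (233,190), the right knob near (323,192), the ball level near (279,185) and the drawer front near row 228. In the scene view the knobs are at (306,224) left and (264,176) right. Next I'll triangulate them.

```bash
cat > h.py <<'E'
import numpy as np, cv2
from scipy.spatial.transform import Rotation as Ro
from plant import bot
def ray(m,uv):
    d=np.linalg.inv(m["mtx"])@np.array([uv[0],uv[1],1.]); R=Ro.from_euler("xyz",m["rotation"]).as_matrix()
    d=R@d; return np.array(m["xyz"]),d/np.linalg.norm(d)
def plane(m,uv,z):
    c,d=ray(m,uv); return c+d*(z-c[2])/d[2]
def tri(obs):
    A=0;b=0;rs=[ray(m,uv) for m,uv in obs]
    for c,d in rs:
        P=np.eye(3)-np.outer(d,d);A=A+P;b=b+P@c
    x=np.linalg.solve(A,b);return x,[np.linalg.norm((np.eye(3)-np.outer(d,d))@(x-c)) for c,d in rs]
def proj(m,p):
    R=Ro.from_euler("xyz",m["rotation"]).as_matrix();q=m["mtx"]@(R.T@(np.asarray(p)-m["xyz"]));return q[:2]/q[2]
def dark(img,box,t=45):
    x0,y0,x1,y1=box;g=(img[y0:y1,x0:x1].max(2)<t).astype(np.uint8)
    n,l,s,c=cv2.connectedComponentsWithStats(g)
    return [(c[i]+[x0,y0],s[i].tolist()) for i in range(1,n) if s[i][4]>25]
E
python3 - <<'E'
from h import *
S=bot.camera_model("scene");T=bot.camera_model("top")
s=cv2.imread("pics/scene0.png");t=cv2.imread("pics/top0.png")
for th in(20,35):
  for n,im,b in(("TL",t,(215,172,250,210)),("TR",t,(308,172,340,210)),("SL",s,(290,208,322,240)),("SR",s,(250,163,280,190))):
    print(th,n,dark(im,b,th))
a=cv2.resize(t[140:240,215:345],None,fx=6,fy=6,interpolation=cv2.INTER_CUBIC);cv2.imwrite("pics/t1.png",np.clip(a*1.5,0,255).astype(np.uint8))
print("L",tri([(T,(234,190)),(S,(306,224))]),"R",tri([(T,(323,192)),(S,(264,176))]))
for n,uv,z in(("crate",(413,207),100),("jar",(401,262),85),("bottle",(141,198),75),("netpot",(143,252),30),("drawer",(279,230),77),("vial",(279,185),135)):print(n,plane(T,uv,z).round())
E
```

```text
20 TL [(array([233.14935065, 190.28571429]), [11, 9, 16, 19, 154]), (array([237.27027027, 207.40540541]), [17, 33, 11, 5, 37])]
20 TR [(array([323.29145729, 195.93969849]), [5, 11, 19, 27, 199])]
20 SL []
20 SR []
35 TL [(array([233.94160584, 188.86131387]), [10, 2, 19, 27, 274]), (array([235.9125, 206.4   ]), [14, 30, 15, 8, 80])]
35 TR [(array([322.51895044, 194.73177843]), [3, 4, 21, 34, 343])]
35 SL [(array([305.82142857, 227.14285714]), [6, 13, 20, 12, 140])]
35 SR [(array([263.57142857, 178.05357143]), [6, 10, 16, 10, 112])]
L (array([597.00494   , 127.82238949, 166.75243566]), [np.float64(3.5580827943982083), np.float64(3.5580827943981737)]) R (array([ 596.41027599, -141.39339187,  169.97520416]), [np.float64(2.952809871405511), np.float64(2.952809871405497)])
crate [ 570. -435.  100.]
jar [ 397. -398.   85.]
bottle [585. 433.  75.]
netpot [414. 428.  30.]
drawer [491. -13.  77.]
vial [625. -10. 135.]
```

View pics/t1.png

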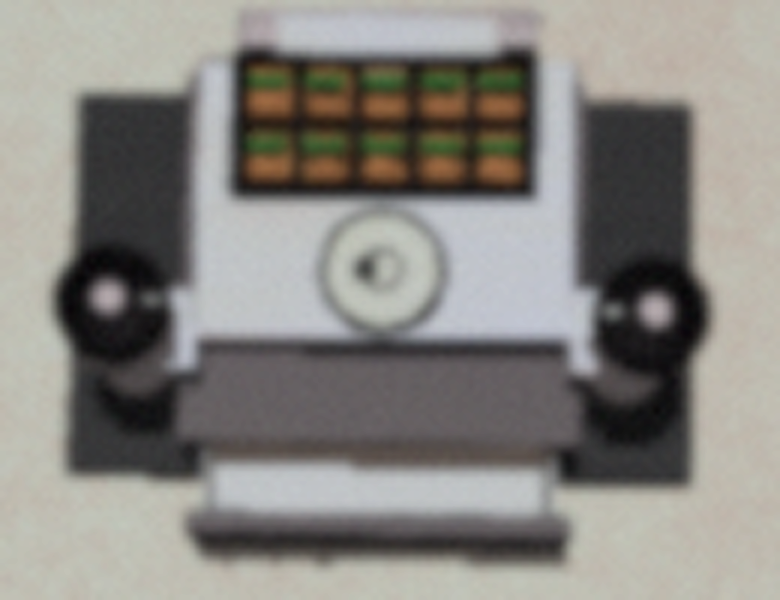

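The crop shows the left knob at about (233.7,190.5), the right knob at (324,192.8) and the dial centre at (278.8,185). The ball sits about 2.5 px left of centre, so the left side is low, and the drawer is open towards the robot. Next I'll bring the wrist camera over the stand.

```bash
cat >> h.py <<'E'
def togo(p,yaw):
    """shift in tool axes (mm) and turn (deg) to a tool-down pose at p, yaw"""
    o=bot.get_obs();R=Ro.from_euler("xyz",o["tcp_rot"]);G=Ro.from_euler("xyz",[np.pi,0,yaw])
    print("t",round(o["time"],2),"pos",o["tool_pos"].round(1),"rot",o["tcp_rot"].round(3),"j6",o["joint_positions"][5].round(3))
    print("shift",R.inv().apply(np.array(p)-o["tool_pos"]).round(1),"turn",(R.inv()*G).as_rotvec(degrees=True).round(1),"shift after turn",G.inv().apply(np.array(p)-o["tool_pos"]).round(1))
E
python3 - <<'E'
from h import *
o=bot.get_obs();m=bot.camera_model("wrist");R=Ro.from_euler("xyz",o["tcp_rot"])
print(m["mtx"][0],R.inv().apply(m["xyz"]-o["tool_pos"]),(R.inv()*Ro.from_euler("xyz",m["rotation"])).as_matrix().round(2))
togo((560,0,300),np.pi/2)
E
```

```text
[334.80583922   0.         279.15507205] [ 8.19804054e+01  1.31939616e-02 -1.88926848e+02] [[ 0.   -0.95 -0.3 ]
 [ 1.    0.    0.  ]
 [-0.   -0.3   0.95]]
t 0.1 pos [134.2 507.2 195.1] rot [-3.14  -0.     2.883] j6 -0.146
shift [-541.4 -381.4 -104.5] turn [-0.1  0.  75.2] shift after turn [-507.2  425.8 -104.9]
```

>>> servo_tool(deltas=[[[0, 0, -0.013], [0, 0, 9.4]], [[0, 0, -0.013], [0, 0, 9.4]], [[0, 0, -0.013], [0, 0, 9.4]], [[0, 0, -0.013], [0, 0, 9.4]], [[0, 0, -0.013], [0, 0, 9.4]], [[0, 0, -0.013], [0, 0, 9.4]], [[0, 0, -0.013], [0, 0, 9.4]], [[0, 0, -0.014], [0, 0, 9.4]], [[-0.034, 0.034, 0], [0, 0, 0]], [[-0.034, 0.034, 0], [0, 0, 0]], [[-0.034, 0.034, 0], [0, 0, 0]], [[-0.034, 0.034, 0], [0, 0, 0]], [[-0.034, 0.034, 0], [0, 0, 0]], [[-0.034, 0.034, 0], [0, 0, 0]], [[-0.034, 0.034, 0], [0, 0, 0]], [[-0.034, 0.034, 0], [0, 0, 0]], [[-0.034, 0.034, 0], [0, 0, 0]], [[-0.034, 0.034, 0], [0, 0, 0]], [[-0.034, 0.034, 0], [0, 0, 0]], [[-0.034, 0.034, 0], [0, 0, 0]]], fingers=1)

```text
time: 2.6
tool_pos: [543.0, 98.0, 300.3]
tcp_rot: [-3.141, -0.0, 1.57]
contact_force: [0.5, 0.5, -0.1]
grip_width: 91.5
finger_force: 0.0
```

>>> servo_tool(deltas=[[[0, 0, 0], [0, 0, 0]], [[0, 0, 0], [0, 0, 0]]])

```text
time: 2.85
tool_pos: [541.7, 99.5, 300.2]
tcp_rot: [-3.14, -0.0, 1.57]
contact_force: [-0.5, -0.5, -0.8]
grip_width: 91.5
finger_force: 0.0
```

```bash
cat >> h.py <<'E'
def snap(n):
    import json
    m=bot.camera_model("wrist");im=bot.capture("wrist")[:,:,::-1].copy();cv2.imwrite(f"pics/{n}.png",im)
    json.dump({k:np.asarray(v).tolist() for k,v in m.items()},open(f"pics/{n}.json","w"));return im,m
def load(n):
    import json
    return cv2.imread(f"pics/{n}.png"),{k:np.array(v) for k,v in json.load(open(f"pics/{n}.json")).items()}
E
python3 - <<'E'
from h import *
snap("w1");togo((540,20,300),np.pi/2)
E
```

```text
t 2.9 pos [541.5 100.  300.6] rot [-3.141 -0.     1.571] j6 0.043
shift [-80.   -1.5   0.5] turn [-0. -0.  0.] shift after turn [-80.   -1.5   0.6]
```

View pics/w1.png

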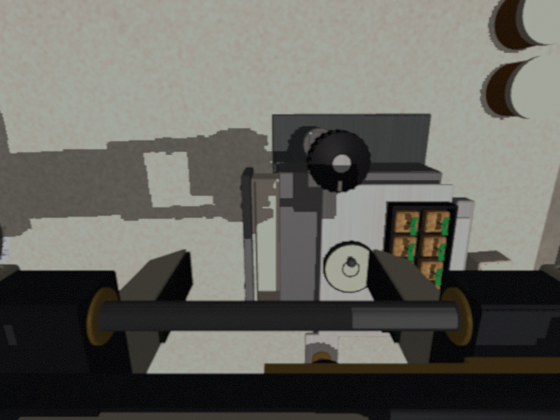

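The wrist view has image-up = +y. The left knob is at (338,161), the dial at (349,268) and the ball at (351,262). The drawer panel is at column 248 and the gripper hides the bottom. I need a couple more viewpoints further right.

>>> servo_tool(deltas=[[[-0.04, 0, 0], [0, 0, 0]], [[-0.04, 0, 0], [0, 0, 0]], [[0, 0, 0], [0, 0, 0]], [[0, 0, 0], [0, 0, 0]]])

```text
time: 3.4
tool_pos: [541.7, 20.5, 301.1]
tcp_rot: [3.141, -0.001, 1.571]
contact_force: [-0.5, -0.3, -0.5]
grip_width: 91.9
finger_force: 0.0
```

```bash
python3 -c "
from h import *
snap('w2')"
```

>>> servo_tool(deltas=[[[-0.045, 0, 0], [0, 0, 0]], [[-0.045, 0, 0], [0, 0, 0]], [[0, 0, 0], [0, 0, 0]], [[0, 0, 0], [0, 0, 0]]])

```text
time: 3.95
tool_pos: [542.1, -69.3, 300.8]
tcp_rot: [3.141, -0.001, 1.571]
contact_force: [-0.1, -0.2, -0.0]
grip_width: 91.5
finger_force: 0.0
```

```bash
python3 -c "
from h import *
snap('w3')"
```

>>> servo_tool(deltas=[[[-0.04, 0, 0], [0, 0, 0]], [[-0.04, 0, 0], [0, 0, 0]], [[0, 0, 0], [0, 0, 0]], [[0, 0, 0], [0, 0, 0]]])

```text
time: 4.5
tool_pos: [542.2, -149.2, 300.7]
tcp_rot: [3.142, -0.001, 1.572]
contact_force: [1.1, -0.1, 0.8]
grip_width: 91.6
finger_force: 0.0
```

```bash
python3 - <<'E'
from h import *
snap('w4')
ims=[load(f"w{i}")[0] for i in (2,3,4)]
cv2.imwrite("pics/m.png",np.vstack([i[:300,180:480] if 0 else cv2.resize(i[:290],None,fx=.68,fy=.68) for i in ims]))
for i in range(1,5):
    im,m=load(f"w{i}");g=cv2.cvtColor(im,cv2.COLOR_BGR2GRAY)
    for c in (cv2.HoughCircles(g,cv2.HOUGH_GRADIENT,1,15,param1=120,param2=22,minRadius=17,maxRadius=40) ) if 1 else []:
        print(i,[x.round(1).tolist() for x in c if 230<x[0]<450][:8])
E
```

```text
1 [[347.5, 267.5, 25.700000762939453]]
2 [[355.5, 204.5, 26.600000381469727], [328.5, 331.5, 26.600000381469727], [435.5, 211.5, 21.700000762939453], [439.5, 185.5, 18.0]]
3 [[357.5, 122.5, 31.5], [332.5, 256.5, 29.200000762939453]]
4 [[369.5, 37.5, 35.0], [335.5, 178.5, 35.599998474121094]]
```

View pics/m.png

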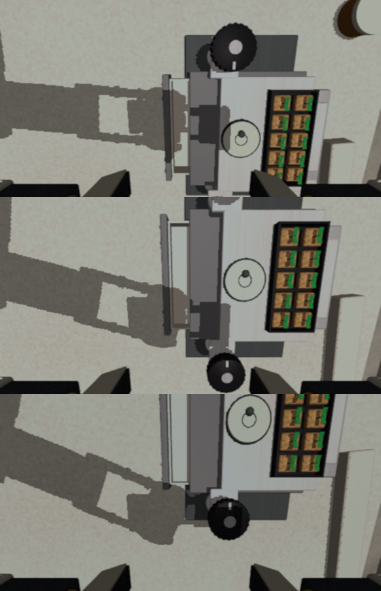

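In the montage (w2, w3, w4) each knob is a black disc with a light cap dot, and the ball sits at the upper edge of the ring. I'll segment the knob blobs, cap dots, dial and ball.

```bash
cat >> h.py <<'E'
def comp(mask,seed,rad=30,amin=8,amax=1e9):
    """centroid/stats of component nearest the seed"""
    n,l,s,c=cv2.connectedComponentsWithStats(mask.astype(np.uint8))
    k=[(np.hypot(*(c[i]-seed)),i) for i in range(1,n) if amin<=s[i][4]<=amax]
    d,i=min(k); return (c[i],s[i].tolist(),l==i) if d<rad else None
def knob(im,seed):
    mx=im.max(2); e=comp(cv2.morphologyEx((mx<45).astype(np.uint8),cv2.MORPH_OPEN,np.ones((5,5))),seed,30,500)
    if e is None: return None
    cn,_=cv2.findContours(e[2].astype(np.uint8),0,2);hull=cv2.convexHull(max(cn,key=cv2.contourArea))
    inside=cv2.fillConvexPoly(np.zeros(mx.shape,np.uint8),hull,1)
    d=comp((mx>75)&(inside>0),e[0],25,30)
    return e[0].round(1),e[1],cv2.minEnclosingCircle(hull),d and (d[0].round(1),d[1][4])
def dial(im,seed):
    """dial centre by ellipse fit of the dial, ball centroid"""
    g=im.min(2).astype(int); c=comp(g>120,seed,40,700,6000) 
    x,y=map(int,seed);w=np.zeros(g.shape,bool);w[max(y-24,0):y+24,max(x-24,0):x+24]=1
    b=comp(cv2.morphologyEx(((im.max(2)<75)&w).astype(np.uint8),cv2.MORPH_OPEN,np.ones((3,3))),seed,20,15,600)
    if c is not None:
        cn,_=cv2.findContours(c[2].astype(np.uint8),0,2);c=(cv2.fitEllipse(cv2.convexHull(max(cn,key=cv2.contourArea))),c[1])
    return c,b and (b[0].round(1),b[1])
E
python3 - <<'E'
from h import *
K={1:("L",(340,162)),2:("L",(342,70)),3:("R",(332,256+15)),4:("R",(335,180))}
D={1:(349,268),2:(355,204),3:(358,122),4:(368,38)}
for i in K:
    im,m=load(f"w{i}");print(i,K[i][0],knob(im,K[i][1]));print("  ",dial(im,D[i]))
E
```

```text
1 L (array([333.1, 158.9]), [273, 126, 153, 66, 4234], ((349.0, 160.5), 76.59154510498047), (array([341.3, 160.3]), 183))
   ((((348.7489013671875, 267.8555908203125), (44.3704719543457, 47.58088684082031), 30.585834503173828), [326, 245, 43, 46, 1302]), (array([350.9, 261.5]), [347, 257, 9, 9, 64]))
2 L (array([336.1,  71.8]), [289, 35, 89, 70, 3857], ((332.5, 75.0), 47.44743728637695), (array([346. ,  68.8]), 359))
   ((((354.6899719238281, 204.23745727539062), (50.055442810058594, 53.049781799316406), 50.22627639770508), [336, 179, 45, 51, 1697]), (array([354.8, 196.6]), [351, 192, 9, 10, 73]))
3 R (array([331. , 257.5]), [305, 229, 55, 58, 2205], ((331.5, 257.5), 29.334379196166992), (array([333.6, 265.8]), 210))
   ((((359.84552001953125, 121.6217269897461), (56.216739654541016, 60.43944549560547), 33.11923599243164), [331, 93, 58, 59, 2490]), (array([360.7, 112.6]), [356, 108, 10, 10, 83]))
4 R (array([324.5, 178.6]), [273, 146, 94, 68, 3459], ((317.0, 174.5), 50.85528564453125), (array([337.9, 163.5]), 45))
   ((((365.8898620605469, 36.60597229003906), (60.61390686035156, 67.96175384521484), 18.354291915893555), [336, 3, 61, 68, 2752]), (array([366.8,  25.5]), [361, 20, 12, 12, 117]))
```

```bash
python3 - <<'E'
from h import *
im,m4=load("w4");g=im.max(2)
for t in(45,55,65):
    c=comp(g[172:202,322:352]>t,(15,15),10,30,500);print(t,c and (c[0]+[322,172],c[1]))
c=comp(g[172:202,322:352]>50,(15,15),10,30,500)[0]+[322,172]
m=[None]+[load(f"w{i}")[1] for i in range(1,5)]
print("Ldot",tri([(m[1],(341.3,160.8)),(m[2],(346,68.8))]))
print("Rdot",tri([(m[3],(333.6,265.8)),(m[4],c)]))
V=tri([(m[3],(359.85,121.6)),(m[4],(365.9,36.6)),(m[1],(348.7,267.8)),(m[2],(354.7,204.2))]);print("vial",V)
for i,v,b in((1,(348.7,267.8),(350.9,261.5)),(3,(359.85,121.6),(360.7,112.6)),(4,(365.9,36.6),(366.8,25.5))):
    z=V[0][2];print("ball off",(plane(m[i],b,z)-plane(m[i],v,z)).round(1), "ball above", )
# drawer panel top edge in w3
im3=load("w3")[0];print(plane(m[3],(165/.68,(270-197)/.68),77))
E
```

```text
45 (array([337.7257384 , 187.80168776]), [7, 8, 18, 17, 237])
55 (array([337.81775701, 187.71028037]), [8, 8, 17, 17, 214])
65 (array([337.71808511, 187.79787234]), [8, 8, 16, 16, 188])
Ldot (array([598.76648256, 131.26203713, 179.8668098 ]), [np.float64(0.030211205795355783), np.float64(0.030211205795620706)])
Rdot (array([ 596.14882521, -140.94406123,  188.68007734]), [np.float64(0.006143225828815143), np.float64(0.006143225828559689)])
vial (array([625.44581616,  -4.81914916, 129.59073237]), [np.float64(0.2813754725291609), np.float64(0.3359373305510352), np.float64(1.4864425488566226), np.float64(0.8740766198656051)])
ball off [2.1 8.3 0. ] ball above
ball off [0.2 9.  0. ] ball above
ball off [0.1 9.6 0. ] ball above
[498.56150398   8.75650595  77.        ]
```

>>> servo_tool(deltas=[[[0.004, 0.027, 0], [0, 0, 0]], [[0.004, 0.027, 0], [0, 0, 0]], [[0, 0, 0.02], [0, 0, 0]], [[0, 0, 0.02], [0, 0, 0]], [[0, 0, 0.02], [0, 0, 0]], [[0, 0, 0.02], [0, 0, 0]], [[0, 0, 0.02], [0, 0, 0]], [[0, 0, 0.02], [0, 0, 0]], [[0, 0, 0.016], [0, 0, 0]], [[0, 0, 0.012], [0, 0, 0]], [[0, 0, 0], [0, 0, 0]]])

```text
time: 5.92
tool_pos: [595.7, -142.2, 151.9]
tcp_rot: [-3.14, -0.001, 1.571]
contact_force: [-0.2, 0.3, -1.0]
grip_width: 91.6
finger_force: 0.0
```

>>> servo_tool(deltas=[[[0, 0, 0], [0, 0, 0]], [[0, 0, 0], [0, 0, 0]], [[0, 0, 0], [0, 0, 0]], [[0, 0, 0], [0, 0, 0]]], fingers=0.5)

```text
time: 6.42
tool_pos: [596.1, -142.8, 152.9]
tcp_rot: [3.141, 0.0, 1.57]
contact_force: [0.7, 0.0, -0.2]
grip_width: 56.6
finger_force: 0.0
```

>>> servo_tool(deltas=[[[0, 0, 0], [0, 0, 0]], [[0, 0, 0], [0, 0, 0]], [[0, 0, 0], [0, 0, 0]]], fingers=0)

```text
time: 6.8
tool_pos: [596.7, -143.2, 155.4]
tcp_rot: [3.138, 0.002, 1.57]
contact_force: [-4.7, 0.4, 17.0]
grip_width: 26.6
finger_force: 9.3
```

```bash
python3 - <<'E'
from h import *
a=snap("g1")[0];b=bot.capture("scene")[:,:,::-1]
cv2.imwrite("pics/g1m.png",np.hstack([cv2.resize(a,(480,360)),cv2.resize(b[120:240,220:326],(318,360))]))
E
```

```text
(no output)
```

View pics/g1m.png

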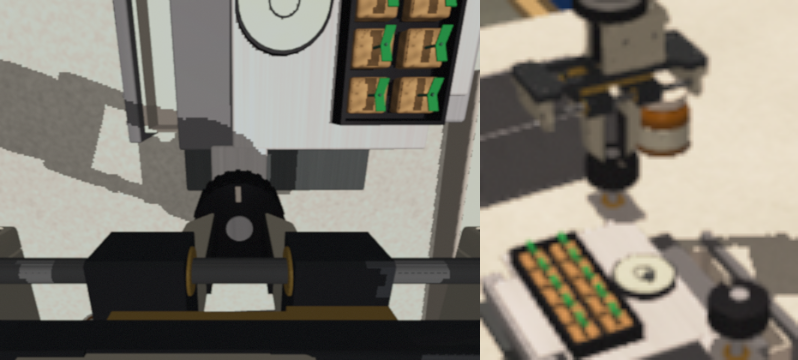

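```bash
python3 - <<'E'
from h import *
print(bot.get_obs()["grip_width"],bot.get_obs()["moment"],bot.get_obs()["contact_force"])
a=load("g1")[0][180:380,200:360];b=bot.capture("scene")[:,:,::-1][115:215,225:305]
f=lambda i:cv2.resize(np.clip(i*1.5,0,255).astype(np.uint8),(400,500),interpolation=cv2.INTER_CUBIC)
cv2.imwrite("pics/g2m.png",np.hstack([f(a),f(b)]))
E
```

```text
18.51011850956583 [ 0.02120056  0.85325495 -0.0541891 ] [-4.83290853  0.11408054 16.94979607]
```

View pics/g2m.png

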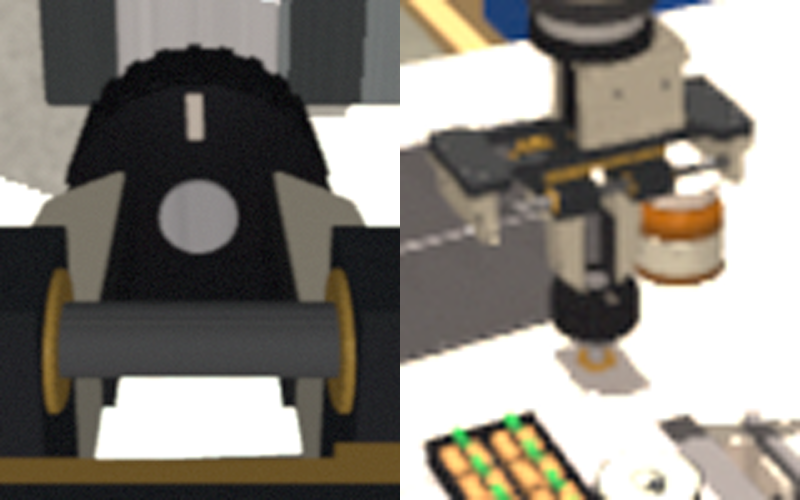

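The crop shows the fingertips apparently resting on top of the knob rather than around it. I'll check by projecting points into both views.

```bash
python3 - <<'E'
from h import *
S=bot.camera_model("scene");T=bot.camera_model("top");o=bot.get_obs();W=load("g1")[1]
print(o["tool_pos"],o["tcp_rot"],o["grip_width"])
for z in(140,155,184,190,210):
    print(z,"scene",proj(S,(596,-141,z)).round(1),"top",proj(T,(596,-141,z)).round(1),"wrist",proj(W,(596,-141,z)).round(1))
for dx in(-20,20):
  print(proj(W,o["tool_pos"]+[dx,0,0]),proj(W,o["tool_pos"]+[dx,0,19]))
s0=cv2.imread("pics/scene0.png");print(knob(s0,(264,176)),knob(s0,(306,224)))
E
```

```text
[ 596.98174893 -143.3068088   156.08272204] [3.13723223e+00 2.03024691e-03 1.57025906e+00] 14.254850900420665
140 scene [263.4 183.6] top [321.3 194.7] wrist [278.2 231.8]
155 scene [263.3 179.7] top [321.8 193.8] wrist [278.1 240.8]
184 scene [263.2 172.1] top [322.8 192.1] wrist [278.1 262.4]
190 scene [263.2 170.4] top [323.  191.7] wrist [278.  267.7]
210 scene [263.1 165. ] top [323.8 190.4] wrist [278.  288.3]
[246.95279085 245.05080897] [243.87673712 258.8598327 ]
[312.50345714 245.01721283] [315.80176246 258.81819541]
None None
```

>>> servo_tool(deltas=[[[0, 0, 0], [0, 0, 0]], [[0, 0, 0], [0, 0, 0]], [[0, 0, 0], [0, 0, 0]], [[0, 0, 0], [0, 0, 0]], [[0, 0, 0], [0, 0, 0]], [[0, 0, 0], [0, 0, 0]], [[0, 0, 0], [0, 0, 0]]], fingers=1)

```text
time: 7.82
tool_pos: [595.6, -142.6, 152.2]
tcp_rot: [-3.14, -0.0, 1.57]
contact_force: [0.0, -0.5, 0.6]
grip_width: 80.0
finger_force: 0.0
```

```bash
python3 - <<'E'
from h import *
im=snap("g3")[0];o=bot.get_obs();print(o["tool_pos"],o["grip_width"],o["contact_force"])
a=im[150:400,140:420];s=bot.capture("scene")[:,:,::-1][115:215,225:305]
cv2.imwrite("pics/g3m.png",np.hstack([cv2.resize(np.clip(a*1.5,0,255).astype(np.uint8),(448,400)),cv2.resize(s,(320,400),interpolation=cv2.INTER_CUBIC)]))
E
```

```text
[ 595.76344215 -142.59729438  152.27049045] 83.95805099152733 [-0.19484923  0.66655623 -0.09774358]
```

View pics/g3m.png

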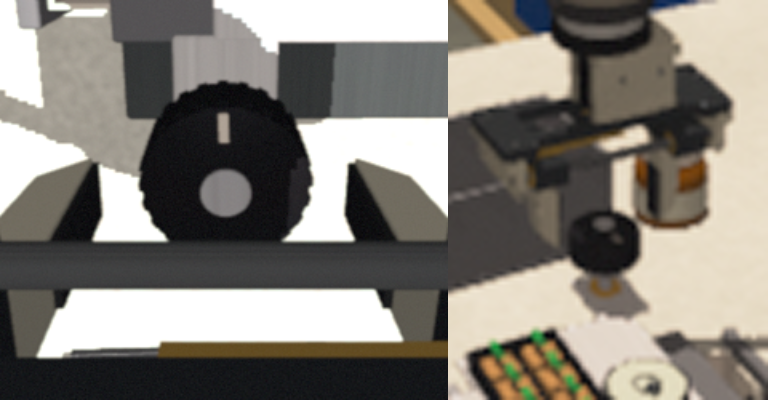

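The open fingers straddle the knob properly, but their tips reach only about z 175–180, higher than the nominal TCP, so they popped over the rim. I'll go 18 mm lower and grip again.

>>> servo_tool(deltas=[[[0.001, 0.001, 0.006], [0, 0, 0]], [[0.001, 0, 0.006], [0, 0, 0]], [[0, 0, 0.006], [0, 0, 0]], [[0, 0, 0], [0, 0, 0]]], fingers=1)

```text
time: 8.43
tool_pos: [596.6, -140.5, 133.9]
tcp_rot: [-3.14, -0.001, 1.57]
contact_force: [-0.4, 0.2, -0.3]
grip_width: 91.8
finger_force: 0.0
```

>>> servo_tool(deltas=[[[0, 0, 0], [0, 0, 0]], [[0, 0, 0], [0, 0, 0]], [[0, 0, 0], [0, 0, 0]], [[0, 0, 0], [0, 0, 0]], [[0, 0, 0], [0, 0, 0]], [[0, 0, 0], [0, 0, 0]]], fingers=0.3)

```text
time: 9.18
tool_pos: [596.5, -140.7, 134.8]
tcp_rot: [-3.141, -0.0, 1.57]
contact_force: [-5.0, -0.9, 2.7]
grip_width: 54.5
finger_force: 30.0
```

>>> servo_tool(deltas=[[[0, 0, 0], [0, 0, -8]], [[0, 0, 0], [0, 0, -8]], [[0, 0, 0], [0, 0, -8]], [[0, 0, 0], [0, 0, -8]], [[0, 0, 0], [0, 0, -8]], [[0, 0, 0], [0, 0, -8]], [[0, 0, 0], [0, 0, -8]], [[0, 0, 0], [0, 0, -8]], [[0, 0, 0], [0, 0, -8]], [[0, 0, 0], [0, 0, -7]], [[0, 0, 0], [0, 0, 0]]])

```text
time: 10.55
tool_pos: [595.7, -141.3, 134.8]
tcp_rot: [-3.14, -0.002, 2.951]
contact_force: [-6.6, -1.8, 4.4]
grip_width: 55.2
finger_force: 30.0
```

>>> servo_tool(deltas=[[[0, 0, 0], [0, 0, 0]], [[0, 0, 0], [0, 0, 0]], [[0, 0, 0], [0, 0, 0]], [[0, 0, 0], [0, 0, 0]], [[0, 0, 0], [0, 0, 0]]], fingers=1)

```text
time: 11.18
tool_pos: [597.1, -140.6, 134.6]
tcp_rot: [3.141, 0.0, 2.949]
contact_force: [0.3, -0.3, 0.0]
grip_width: 91.3
finger_force: 0.0
```

>>> servo_tool(deltas=[[[0, 0, -0.02], [0, 0, 0]], [[0, 0, -0.04], [0, 0, 0]], [[0, 0, -0.04], [0, 0, 0]], [[0, 0, -0.04], [0, 0, 0]], [[0, 0, -0.025], [0, 0, 10]], [[0, 0, 0], [0, 0, 10]], [[0, 0, 0], [0, 0, 10]], [[0, 0, 0], [0, 0, 10]], [[0, 0, 0], [0, 0, 10]], [[0, 0, 0], [0, 0, 10]], [[0, 0, 0], [0, 0, 10]], [[0, 0, 0], [0, 0, 9]], [[0.024, -0.018, 0], [0, 0, 0]], [[0.024, -0.018, 0], [0, 0, 0]], [[0.024, -0.018, 0], [0, 0, 0]], [[0, 0, 0], [0, 0, 0]], [[0, 0, 0], [0, 0, 0]], [[0, 0, 0], [0, 0, 0]]])

```text
time: 13.42
tool_pos: [543.5, -69.4, 299.4]
tcp_rot: [-3.141, -0.0, 1.57]
contact_force: [-0.6, 0.7, 0.7]
grip_width: 91.5
finger_force: 0.0
```

```bash
cat >> h.py <<'E'
def level(n,c=(625.4,-4.8,131)):
    im,m=snap(n);s=proj(m,c);d,b=dial(im,s);print(s,d,b)
    v=np.array(d[0][0]);z=131;off=plane(m,b[0],z)-plane(m,v,z);print("vial",plane(m,v,z),"ball off",off.round(2))
    g=-off[:2]/235;A=.02*np.array([[-.72,-.72],[.694,-.694]]);print("turn cw deg L,R",np.degrees(np.linalg.solve(A,-g)).round(1),"tilt mrad",1e3*np.linalg.norm(g))
E
python3 -c "
from h import *
level('w5');togo((598,129,300),np.pi/2)"
```

```text
[358.75796721 121.41883193] (((358.07952880859375, 121.4779281616211), (56.19609832763672, 60.37065124511719), 36.030330657958984), [330, 92, 57, 60, 2489]) (array([354.1, 116.5]), [349, 112, 11, 10, 86])
vial [624.70362839  -4.85874578 131.        ] ball off [-4.44  4.96  0.  ]
turn cw deg L,R [81.2 -6. ] tilt mrad 28.33061239302936
t 13.47 pos [543.4 -69.4 299.3] rot [-3.141 -0.     1.569] j6 -0.266
shift [198.4  54.3  -0.7] turn [-0.  -0.  -0.1] shift after turn [198.4  54.6  -0.7]
```

>>> servo_tool(deltas=[[[0.04, 0.011, 0], [0, 0, 0]], [[0.04, 0.011, 0], [0, 0, 0]], [[0.04, 0.011, 0], [0, 0, 0]], [[0.04, 0.011, 0], [0, 0, 0]], [[0.039, 0.011, 0], [0, 0, 0]], [[0, 0, 0.03], [0, 0, 0]], [[0, 0, 0.03], [0, 0, 0]], [[0, 0, 0.03], [0, 0, 0]], [[0, 0, 0.02], [0, 0, 0]], [[0, 0, 0.015], [0, 0, 0]], [[0, 0, 0.015], [0, 0, 0]], [[0, 0, 0.015], [0, 0, 0]], [[0, 0, 0.01], [0, 0, 0]], [[0, 0, 0], [0, 0, 0]]], fingers=1)

```text
time: 15.22
tool_pos: [597.8, 130.3, 133.9]
tcp_rot: [-3.14, 0.0, 1.57]
contact_force: [-0.0, -0.2, 0.8]
grip_width: 92.2
finger_force: 0.0
```

>>> servo_tool(deltas=[[[0, 0, 0], [0, 0, 0]], [[0, 0, 0], [0, 0, 0]], [[0, 0, 0], [0, 0, 0]], [[0, 0, 0], [0, 0, 0]], [[0, 0, 0], [0, 0, 0]], [[0, 0, 0], [0, 0, 0]]], fingers=0.3)

```text
time: 15.98
tool_pos: [597.4, 130.7, 134.6]
tcp_rot: [-3.14, -0.001, 1.57]
contact_force: [-4.6, 2.0, 1.2]
grip_width: 55.1
finger_force: 30.0
```

>>> servo_tool(deltas=[[[0, 0, 0], [0, 0, 8]], [[0, 0, 0], [0, 0, 8]], [[0, 0, 0], [0, 0, 8]], [[0, 0, 0], [0, 0, 8]], [[0, 0, 0], [0, 0, 8]], [[0, 0, 0], [0, 0, 8]], [[0, 0, 0], [0, 0, 8]], [[0, 0, 0], [0, 0, 8]], [[0, 0, 0], [0, 0, 8]], [[0, 0, 0], [0, 0, 9]], [[0, 0, 0], [0, 0, 0]]])

```text
time: 17.35
tool_pos: [597.7, 129.9, 135.0]
tcp_rot: [3.141, 0.001, 0.157]
contact_force: [-7.2, -0.5, 4.4]
grip_width: 55.3
finger_force: 30.0
```

>>> servo_tool(deltas=[[[0, 0, 0], [0, 0, 0]], [[0, 0, 0], [0, 0, 0]], [[0, 0, 0], [0, 0, 0]], [[0, 0, 0], [0, 0, 0]], [[0, 0, 0], [0, 0, 0]]], fingers=1)

```text
time: 17.98
tool_pos: [598.3, 130.3, 134.7]
tcp_rot: [-3.142, -0.0, 0.157]
contact_force: [0.0, 0.6, 0.1]
grip_width: 91.6
finger_force: 0.0
```

>>> servo_tool(deltas=[[[0, 0, -0.02], [0, 0, 0]], [[0, 0, -0.04], [0, 0, 0]], [[0, 0, -0.04], [0, 0, 0]], [[0, 0, -0.04], [0, 0, 0]], [[0, 0, -0.025], [0, 0, -10]], [[0, 0, 0], [0, 0, -10]], [[0, 0, 0], [0, 0, -10]], [[0, 0, 0], [0, 0, -10]], [[0, 0, 0], [0, 0, -10]], [[0, 0, 0], [0, 0, -10]], [[0, 0, 0], [0, 0, -10]], [[0, 0, 0], [0, 0, -11]], [[-0.04, -0.011, 0], [0, 0, 0]], [[-0.04, -0.011, 0], [0, 0, 0]], [[-0.04, -0.011, 0], [0, 0, 0]], [[-0.04, -0.011, 0], [0, 0, 0]], [[-0.04, -0.011, 0], [0, 0, 0]], [[0, 0, 0], [0, 0, 0]], [[0, 0, 0], [0, 0, 0]], [[0, 0, 0], [0, 0, 0]]])

```text
time: 20.48
tool_pos: [542.4, -68.4, 299.7]
tcp_rot: [3.141, -0.0, 1.567]
contact_force: [0.1, 0.6, 0.2]
grip_width: 91.8
finger_force: 0.0
```

```bash
python3 - <<'E'
from h import *
level('w6')
im,m=load('w6')
r=im[150:154].mean(0).max(1); 
# drawer panel: dark strip left of the case, at row 150
print([int(v) for v in r[225:300:2]])
for u in (238,245,252):print(u,plane(m,(u,150),77).round(1))
togo((430,-6,150),np.pi/2)
E
```

```text
[359.46774608 122.2385705 ] (((359.4622802734375, 122.55988311767578), (56.016632080078125, 60.550846099853516), 35.45626449584961), [331, 94, 58, 59, 2463]) (array([360. , 122.3]), [356, 118, 9, 10, 75])
vial [625.41666747  -5.12224281 131.        ] ball off [0.54 0.26 0.  ]
turn cw deg L,R [-2.3 -6.8] tilt mrad 2.541479535322672
[98, 99, 97, 94, 96, 97, 95, 63, 47, 48, 49, 44, 67, 92, 69, 98, 100, 100, 100, 100, 101, 100, 101, 101, 100, 100, 99, 59, 63, 79, 98, 103, 102, 103, 99, 92, 93, 92]
238 [491.9 -40.   77. ]
245 [500.4 -40.   77. ]
252 [509.  -40.1  77. ]
t 20.52 pos [542.4 -68.4 299.7] rot [ 3.142 -0.     1.567] j6 -0.262
shift [  62.  -112.6  149.7] turn [ 0.  -0.  -0.2] shift after turn [  62.4 -112.4  149.7]
```

The platform is level: the ball is within 0.6 mm of centre, about 2.5 mrad. Now the drawer, pushed with shut fingers and the gripper turned so its long body runs along y.

>>> servo_tool(deltas=[[[0.021, -0.034, 0], [0, 0, 0]], [[0.021, -0.034, 0], [0, 0, 0]], [[0.02, -0.034, 0], [0, 0, 0]], [[0, 0, 0], [0, 0, -10]], [[0, 0, 0], [0, 0, -10]], [[0, 0, 0], [0, 0, -10]], [[0, 0, 0], [0, 0, -10]], [[0, 0, 0], [0, 0, -10]], [[0, 0, 0], [0, 0, -10]], [[0, 0, 0], [0, 0, -10]], [[0, 0, 0], [0, 0, -10]], [[0, 0, 0], [0, 0, -10]], [[0, 0, 0.04], [0, 0, 0]], [[0, 0, 0.04], [0, 0, 0]], [[0, 0, 0.04], [0, 0, 0]], [[0, 0, 0.04], [0, 0, 0]], [[0, 0, 0.04], [0, 0, 0]], [[0, 0, 0.04], [0, 0, 0]], [[0, 0, 0], [0, 0, 0]]], fingers=0)

```text
time: 22.9
tool_pos: [438.6, -5.9, 57.8]
tcp_rot: [3.14, -0.006, 3.138]
contact_force: [-0.5, -0.4, 0.4]
grip_width: 0.6
finger_force: 0.0
```

>>> servo_tool(deltas=[[[-0.015, 0, 0], [0, 0, 0]], [[-0.015, 0, 0], [0, 0, 0]], [[-0.01, 0, 0], [0, 0, 0]], [[-0.01, 0, 0], [0, 0, 0]], [[-0.008, 0, 0], [0, 0, 0]], [[0, 0, 0], [0, 0, 0]]])

```text
time: 23.65
tool_pos: [498.9, -7.2, 59.8]
tcp_rot: [3.142, 0.0, 3.137]
contact_force: [-0.2, 0.3, -0.9]
grip_width: 0.5
finger_force: 0.0
```

>>> servo_tool(deltas=[[[-0.005, 0, 0], [0, 0, 0]], [[-0.005, 0, 0], [0, 0, 0]]])

```text
time: 23.9
tool_pos: [508.6, -7.2, 59.7]
tcp_rot: [3.142, -0.0, 3.137]
contact_force: [0.5, 0.1, 0.4]
grip_width: 0.4
finger_force: 0.0
```

>>> servo_tool(deltas=[[[-0.004, 0, 0], [0, 0, 0]]])

```text
time: 24.02
tool_pos: [512.8, -7.3, 59.7]
tcp_rot: [3.142, 0.0, 3.137]
contact_force: [0.0, -1.0, -0.1]
grip_width: 0.5
finger_force: 0.0
```

>>> servo_tool(deltas=[[[-0.004, 0, 0], [0, 0, 0]]])

```text
time: 24.15
tool_pos: [516.7, -7.3, 59.7]
tcp_rot: [3.141, -0.0, 3.137]
contact_force: [0.1, 1.0, 0.2]
grip_width: 0.2
finger_force: 0.0
```

```bash
python3 - <<'E'
from h import *
cv2.imwrite("pics/top2.png",bot.capture("top")[:,:,::-1]);T=bot.camera_model("top")
t0=cv2.imread("pics/top0.png");t=cv2.imread("pics/top2.png")
for im in(t0,t):
    print([int(v) for v in im[195:240,255:262].mean((1,2))])
print([plane(T,(258,v),77)[0].round(1) for v in (215,220,225,230)])
E
```

```text
[115, 84, 53, 51, 60, 65, 65, 66, 65, 65, 65, 65, 65, 65, 66, 65, 65, 62, 56, 53, 56, 73, 102, 122, 129, 130, 130, 130, 128, 118, 96, 75, 62, 47, 32, 31, 43, 65, 93, 114, 122, 123, 123, 123, 123]
[67, 69, 70, 73, 76, 76, 74, 71, 67, 64, 61, 59, 58, 55, 52, 49, 42, 33, 27, 25, 28, 32, 35, 37, 41, 45, 47, 41, 32, 24, 23, 22, 20, 19, 18, 24, 35, 44, 52, 59, 64, 64, 65, 65, 64]
[np.float64(537.3), np.float64(521.2), np.float64(505.1), np.float64(489.1)]
```

```bash
python3 - <<'E'
from h import *
im,m=snap("d1")
s=bot.capture("scene")[:,:,::-1][150:290,230:350]
print("scene TCP",proj(bot.camera_model("scene"),bot.get_obs()["tool_pos"]))
cv2.imwrite("pics/d1m.png",np.hstack([cv2.resize(np.clip(im*1.3,0,255).astype(np.uint8),(450,338)),cv2.resize(s,(338,338*140//120)[::1],interpolation=cv2.INTER_CUBIC)[:338]]))
E
```

```text
scene TCP [303.9540469  219.26537087]
```

View pics/d1m.png

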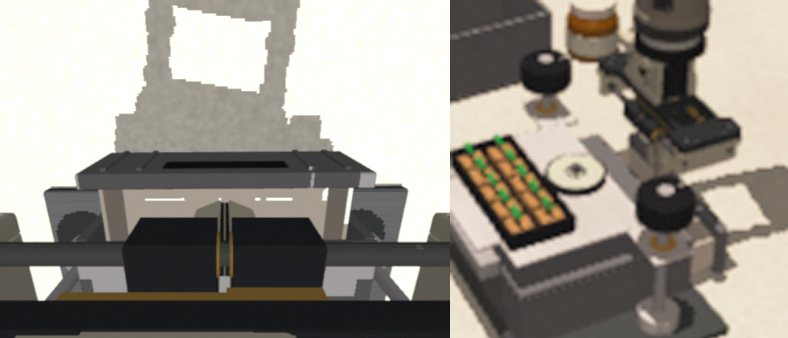

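The wrist view looks back toward the robot, and the panel bar at rows 150–190 is on the robot side of the fingers. So the fingertips, which end about 25 mm above the nominal TCP, passed over the panel without touching it. I'll back out, go lower and push again.

>>> servo_tool(deltas=[[[0, 0, -0.012], [0, 0, 0]], [[0.02, 0, 0], [0, 0, 0]], [[0.03, 0, 0], [0, 0, 0]], [[0.03, 0, 0], [0, 0, 0]], [[0, 0, 0], [0, 0, 0]], [[0, 0, 0.02], [0, 0, 0]], [[0, 0, 0.02], [0, 0, 0]], [[0, 0, 0], [0, 0, 0]]])

```text
time: 25.3
tool_pos: [436.6, -6.9, 31.3]
tcp_rot: [3.141, -0.001, 3.137]
contact_force: [-0.1, -0.2, 0.1]
grip_width: 0.5
finger_force: 0.0
```

>>> servo_tool(deltas=[[[-0.015, 0, 0], [0, 0, 0]], [[-0.015, 0, 0], [0, 0, 0]], [[-0.008, 0, 0], [0, 0, 0]], [[-0.008, 0, 0], [0, 0, 0]], [[-0.006, 0, 0], [0, 0, 0]], [[-0.004, 0, 0], [0, 0, 0]]])

```text
time: 26.05
tool_pos: [492.4, -7.1, 31.7]
tcp_rot: [3.141, -0.001, 3.137]
contact_force: [-2.0, -0.0, 0.9]
grip_width: 0.2
finger_force: 0.8
```

>>> servo_tool(deltas=[[[-0.005, 0, 0], [0, 0, 0]], [[-0.005, 0, 0], [0, 0, 0]]])

```text
time: 26.3
tool_pos: [502.5, -7.1, 31.6]
tcp_rot: [3.141, -0.0, 3.137]
contact_force: [-2.4, 1.3, 0.1]
grip_width: 0.6
finger_force: 0.9
```

>>> servo_tool(deltas=[[[-0.004, 0, 0], [0, 0, 0]], [[-0.003, 0, 0], [0, 0, 0]]])

```text
time: 26.55
tool_pos: [505.5, -7.0, 31.1]
tcp_rot: [3.141, -0.009, 3.137]
contact_force: [-13.4, -0.7, 8.7]
grip_width: 0.4
finger_force: 7.0
```

>>> servo_tool(deltas=[[[-0.003, 0, 0], [0, 0, 0]], [[-0.002, 0, 0], [0, 0, 0]]])

```text
time: 26.8
tool_pos: [512.4, -7.0, 31.2]
tcp_rot: [3.141, -0.005, 3.137]
contact_force: [-5.2, 0.9, 0.6]
grip_width: 0.6
finger_force: 2.4
```

>>> servo_tool(deltas=[[[-0.003, 0, 0], [0, 0, 0]], [[-0.002, 0, 0], [0, 0, 0]]])

```text
time: 27.05
tool_pos: [518.2, -7.2, 31.4]
tcp_rot: [3.141, -0.003, 3.137]
contact_force: [-9.9, 0.1, 6.6]
grip_width: 0.2
finger_force: 5.2
```

>>> servo_tool(deltas=[[[-0.002, 0, 0], [0, 0, 0]], [[0, 0, 0], [0, 0, 0]]])

```text
time: 27.3
tool_pos: [518.1, -7.2, 31.4]
tcp_rot: [3.141, -0.007, 3.137]
contact_force: [-13.6, -0.8, 7.5]
grip_width: 0.5
finger_force: 6.6
```

>>> servo_tool(deltas=[[[-0.001, 0, 0], [0, 0, 0]], [[0, 0, 0], [0, 0, 0]]])

```text
time: 27.55
tool_pos: [518.0, -7.1, 31.4]
tcp_rot: [3.141, -0.009, 3.137]
contact_force: [-17.0, -0.5, 10.9]
grip_width: 0.5
finger_force: 8.2
```

>>> servo_tool(deltas=[[[0.01, 0, 0], [0, 0, 0]], [[0.03, 0, 0], [0, 0, 0]], [[0.04, 0, 0], [0, 0, 0]], [[0, 0, -0.045], [0, 0, 0]], [[0, 0, -0.045], [0, 0, 0]], [[0, 0, -0.045], [0, 0, 0]], [[0, 0, -0.045], [0, 0, 0]], [[0, 0, -0.045], [0, 0, 0]], [[0, 0, -0.045], [0, 0, 0]], [[0, 0, 0], [0, 0, 10]], [[0, 0, 0], [0, 0, 10]], [[0, 0, 0], [0, 0, 10]], [[0, 0, 0], [0, 0, 10]], [[0, 0, 0], [0, 0, 10]], [[0, 0, 0], [0, 0, 10]], [[0, 0, 0], [0, 0, 10]], [[0, 0, 0], [0, 0, 10]], [[0, 0, 0], [0, 0, 10]], [[0, 0, 0], [0, 0, 0]]])

```text
time: 29.92
tool_pos: [443.1, -7.1, 302.0]
tcp_rot: [3.14, 0.0, 1.567]
contact_force: [0.3, -0.0, -0.0]
grip_width: 0.5
finger_force: 0.0
```

>>> servo_tool(deltas=[[[-0.031, 0.052, 0], [0, 0, 0]], [[-0.031, 0.052, 0], [0, 0, 0]], [[0, 0, 0], [0, 0, 0]], [[0, 0, 0], [0, 0, 0]], [[0, 0, 0], [0, 0, 0]]], fingers=1)

```text
time: 30.55
tool_pos: [545.6, -68.9, 302.5]
tcp_rot: [3.14, 0.0, 1.568]
contact_force: [0.3, 0.4, 0.8]
grip_width: 45.7
finger_force: 0.0
```

```bash
python3 - <<'E'
from h import *
level('w7')
im,m=load('w7');a,_=load('w6')
cv2.imwrite("pics/f.png",np.hstack([x[:300,200:480] for x in(a,im)]))
v=int(round(proj(m,(540,-40,80))[1]));r=im[v-2:v+2].mean(0).max(1);u0=int(proj(m,(500,-40,77))[0]);print(v,u0,[int(x) for x in r[u0:u0+70:2]])
print([plane(m,(u,v),77)[0].round(1) for u in range(u0,u0+70,10)])
E
```

```text
[355.60207352 121.62051324] (((355.6396789550781, 122.05747985839844), (56.080841064453125, 60.282569885253906), 34.968631744384766), [327, 93, 58, 59, 2496]) (array([355.9, 121.5]), [352, 117, 9, 10, 73])
vial [625.4685318   -5.24149432 131.        ] ball off [0.23 0.56 0.  ]
turn cw deg L,R [ 3.  -6.9] tilt mrad 2.5920165969916846
149 242 [107, 108, 105, 105, 105, 104, 105, 106, 106, 105, 107, 107, 59, 53, 54, 55, 54, 55, 92, 102, 108, 114, 113, 113, 113, 113, 113, 113, 113, 114, 113, 113, 113, 113, 113]
[np.float64(500.0), np.float64(512.3), np.float64(524.5), np.float64(536.8), np.float64(549.1), np.float64(561.4), np.float64(573.7)]
```

View pics/f.png

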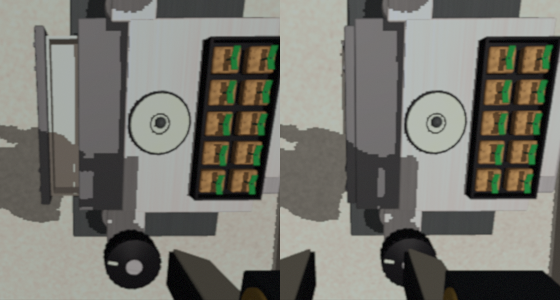

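The comparison (before left, after right) shows the panel now flush against the case with no gap, and the ball centred in the ring. I'm handing in.

```bash
python3 -c "
from plant import bot
print(bot.close_job())"
```

```text
the job is handed in; nothing more can be done
None
```

I levelled the platform to about 2.6 mrad by the ball level (limit 18) and pushed the drawer home past its catch. I handed the job in shortly after 30.6 s of the 72 s allowed, with the arm clear of everything; no verdict came back.

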